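# Edge the whetstone out of its flush case and lay it in the holder

## Robot

A 7-joint arm with a two-finger parallel gripper is mounted at the origin on a cart in front of the work surface, level with it; the furniture and walls round the work are solid. World frame = base frame: x ahead of the robot, y to its left, z up, the work surface at z = 0. Lengths are in mm, angles in rad, forces in N, time in s.
With the tool pointing down it reaches from about 400 to 900 mm from the base axis. Payload 5.6 kg.
Tool frame: the origin (TCP) lies at the very end of the fingers, on their centre line; the grasp point (between the pads) lies 19 mm behind it (manip.pinch_z is the distance from the TCP to the grasp point, in mm); z points along the fingers, y is the line along which they close (so a half turn about z gives the same grasp; the last joint's range is limited). The gripper opens to 92 mm and grips with 3 to 60 N. Pads are 20 mm wide; open, the fingers measure 128 mm over their backs; the gripper's body (75 mm by 189 mm) begins 69 mm behind the grasp point.
Start: joints at [-1.337, 0.468, -0.012, 1.603, 0.006, 1.071, -0.056], TCP at [177.673, 625.253, 214.592] pointing down, gripper open.
Joint ranges: [-2.53, 2.53], [-0.31, 2.02], [-1.57, 1.55], [0.28, 2.44], [-1.29, 4.43], [0.15, 1.84], [-2.92, 2.92]. Speed limits (rad/s): [2.57, 2.57, 3.14, 3.14, 3.14, 3.14, 3.14].

## Interface

Orientations are given as a rotation vector (axis times angle).
In Python, from bench import sensors, optics, close_job, manip gives the robot as it stands. The module is installed in compiled form; this text tells all that it offers.
- The arm moves only by the tool jog_arm, never from a script. Its argument "increments" is a list of rows, each an object of numbers: "claw": the closure, from 0 (fully open) to 1 (shut); "tx", "ty", "tz": the shift along the world's x, y, z in mm; "ax", "ay", "az": the turn, a rotation vector about the world's x, y, z in degrees. A call has 1 to 20 rows; each row shifts and turns the commanded pose from where the row before left it; what a row does not reach is not made up. A row lasts 1/10 s, in which the tool goes at most 50 mm and 8.59 degrees, less where a joint would pass 70% of its speed; a pose out of reach is approached as far as the arm can. A call is refused whole if a number of a shift passes 50 or a number of a turn 8.59, either way. A call with a gripper value outside its range is refused whole. The fingers move at their own pace and stop on an object; "grip_force" is the grip in N (left out, the last holds). Time passes only in rows, so rows that do not move let the fingers close. It gives the time, the measured TCP pose, the force, the opening and the grip force at its end, in the units of the state.
- sensors.sense(): the state, without advancing time (a new reading comes with each control period).
- optics.get_image(name): name is "scene" or "top"; returns a dict with "img" (384x512x3 uint8, red, green, blue), "z_map" (384x512 float32, mm along the optical axis (not along the pixel's ray), 0 where there is no reading), "fx", "fy", "cx", "cy" (pixels), "R" (3x3) and "t" (3): a world point X has camera coordinates R X + t. Camera axes: x right, y down, z forward; pixel columns grow to the right and rows downward; lengths in mm; the calibration is good to about 2 mm. A picture is of the moment at which its call begins.
- close_job(): hands the job in; it is judged then, once.
The state is a dict: "time_s": time; "joint_positions": joint angles; "joint_vel": joint speeds; "effort": joint torques, N m; "tcp_pos": TCP position; "eef_rot": TCP orientation; "contact_force": force on the tool from outside, world axes, zero at the start; "ft_torque": the same for the moment, N m; "opening": finger opening in mm; "grasp_force": force on a finger pad.
Only numpy, scipy, OpenCV 4.12 (cv2) and the standard library are available. Lean on these libraries where they do the work, as an engineer would, in place of code of your own. Each camera call takes 0.05 s, during which the arm holds its last target. There are 200 camera calls.

## Task

Get the grey whetstone ready for sharpening. It lies flush in its wooden case, so press on its top with moderate, steady force and edge it out over the case's open end, still lying flat on the case, until enough sticks out to take by its two long sides; then lift it out and set it down gently in the holder, flat between the two rubber stops and centred across the bar. Don't bear down hard on the stone, don't let it fall, and leave the other things on the range where they are.

Things in the scene. Friction and masses are not known exactly. Their poses are not given: they have to be found in the camera images.
- stone: The whetstone: a plain grey flat bar, 150 mm long (x), 54 mm wide (y), 8 mm thick (z), about 0.16 kg (varies). Origin: centre of its underside. Both ends and both faces are alike. It slides on the case's cork floor with a friction coefficient of about 0.2 (varies); finger pads grip it better (about 0.6), so press steadily with some 10 to 20 N to drag it; more than 30 N is too hard.
- case: The stone's fixed wooden case, 165 mm long (x), 80 wide (y), 42 tall. Origin on the range top under the middle of the stone. Channel in its top: cork floor 34 mm up (gives about 1 mm per 8 N), 58 mm wide (2 mm play a side), walls 8 mm high: the stone lies flush and no finger fits beside it. A wall closes the +x end; the -x end is open.
- case_mouth (a point): Middle of the channel floor's sheer edge at the case's open end (78 mm from the case's origin along its -x, 34 mm up). Beyond it is free air down to the range top. Pressed on its top, the stone slides out this way; once its middle passes this edge it tips off.
- cheeks (a point): Middle between the two sprung rubber cheeks in the channel's side walls, 53 mm from the case's origin along its +x, at the height of the stone's top (42 mm). Each is 22 mm long and pinches the stone's rear end with about 1.5 N: the stone drags at about 2 N (varies) besides its own friction, until its rear end has left them after some 33 mm of travel; then it slides easily.
- holder: The sharpening holder, fixed: a steel foot 200x64x8 mm with a grey bar along x, 34 mm wide (narrower than the stone: fingers pass down beside it), its flat top 34 mm above the range top. Origin: middle of the foot's underside. A rubber stop at each end of the bar, 10 mm long, 34 wide, stands 8 mm above the bar.
- holder_seat (a point): Middle of the bar's flat top, where the middle of the stone's underside belongs. The stops' inner faces are 79 mm from it on either side along the holder's x, so the stone has 4 mm play at either end; either way round is right.
- spice_a: Bystander: spice jar with a dark cap, 41 mm across, 105 mm tall, at the back; origin at the middle of its underside. Leave it where it stands.
- spice_b: Bystander: second spice jar, same size, at the back; origin at the middle of its underside. Leave it where it stands.
- pod_1: Bystander: coffee pod, 51 mm across, 45 mm tall, between the case and the holder, nearer the robot; origin at the middle of its underside. Leave it where it stands.
- pod_2: Bystander: coffee pod, same size, between the case and the holder, farther from the robot; origin at the middle of its underside. Leave it where it stands.
Not all that is in view belongs to the job. Of the things that look like the stone, the larger one is meant.

How it is judged (in metres and radians):
On the way, in this order (a step that is already met when the one before it is completed fails the run):
1. the stone has been edged out so that at least 30 mm of it overhangs the case's open end, while it still lies flat on the case (x of stone in the frame of case between -0.078 and -0.033 m and angle between stone's own z axis and vertical below 0.04 rad and z of stone in the frame of case between 0.029 and 0.0355 m), for 0.2 s.
2. the stone is held in the fingers, lifted clear of the case (height (world z) of stone above 0.06 m and contact force between the fingers and stone above 2 N and contact force between stone and case below 0.01 N), for 0.2 s.
At the end, for the whole second after the job is handed in: The stone lies at rest in the holder, flat on the bar between the two stops (within 5 mm lengthwise, 9 mm of centred across the bar, 0.08 rad along it, flat to 0.04 rad), released (x of stone in the frame of holder between -0.005 and 0.005 m and y of stone in the frame of holder between -0.009 and 0.009 m and z of stone in the frame of holder between 0.031 and 0.037 m and angle between the x axis of stone and the x axis of holder, either way round below 0.08 rad and angle between the z axis of stone and the z axis of holder, either way round below 0.04 rad and linear speed of stone below 0.02 m/s and angular speed of stone below 0.2 rad/s and contact force between the fingers and stone below 0.01 N); the robot touches nothing.
It fails at once if the stone pressed on its case with more than 30 N (contact force between stone and case above 30 N).
It fails at once if the stone dropped or rammed into the holder (more than 30 N between them) (contact force between stone and holder above 30 N).
It fails at once if the stone fell to the range top (height (world z) of stone below 0.02 m).
It fails at once if a bystander moved more than 25 mm or tipped over (distance of any of spice_a, spice_b, pod_1, pod_2 from where it was at the start of the episode above 0.025 m or angle between any of spice_a, spice_b, pod_1, pod_2's own z axis and vertical above 0.3 rad).
It also fails if it takes over 70 s, if anything falls off the work surface, if the arm or the gripper's body presses on something with over 40 N, if the wrist force passes 120 N, or if a joint passes its speed limit or range.

## Working session

There is one attempt and no reset: what is moved stays moved. The work goes in short steps, Python scripts to look and compute and a tool call to move; the robot and the scene stay as the last step left them, time stands still between calls to the robot, and variables do not carry over. Pictures are saved under pics/ and viewed, at most 10 in all, crops included, and the job is handed in when it is done.

Besides the shell and the picture viewer there is one more tool, called after "Emit:" as name([rows], argument=value, ...), one row to a line, values as JSON. jog_arm: Moves the arm, as the interface text tells. Its arguments: {"type":"object","properties":{"increments":{"type":"array"},"grip_force":{"type":"number"}},"required":["increments"]}

```bash
mkdir -p pics; cat > h.py <<'E'
import numpy as np,cv2
from bench import sensors,optics,close_job,manip
def pts(d):
    v,u=np.mgrid[0:384,0:512]; z=d["z_map"].astype(float)
    c=np.stack([(u-d["cx"])/d["fx"]*z,(v-d["cy"])/d["fy"]*z,z],-1)
    return (c-np.array(d["t"]))@np.array(d["R"])
def save(d,n,box=None,s=1):
    i=d["img"][...,::-1]
    if box: i=i[box[1]:box[3],box[0]:box[2]]
    cv2.imwrite("pics/"+n,cv2.resize(i,None,fx=s,fy=s,interpolation=cv2.INTER_CUBIC))
E
python3 - <<'E'
from h import *
t=optics.get_image("top");s=optics.get_image("scene")
a=np.vstack([t["img"],s["img"]])[...,::-1]
cv2.imwrite("pics/a.png",cv2.resize(np.hstack([t["img"],s["img"]])[...,::-1],(800,300)))
save(t,"top.png",None,1.5)
for d in(t,s): print(d["fx"],d["cx"],d["cy"],np.round(d["R"],3).tolist(),np.round(d["t"]))
print(sensors.sense(),manip.pinch_z)
E
```

```text
426.6278997548463 255.89068853821402 194.3615447500184 [[-0.003, -1.0, 0.016], [-0.991, 0.001, -0.135], [0.135, -0.017, -0.991]] [  37.  634. 1075.]
434.00478247734253 257.0004776751313 194.54776553209007 [[0.705, -0.709, 0.004], [-0.489, -0.49, -0.722], [0.514, 0.507, -0.692]] [-417.  384.  669.]
{'time_s': 0.1, 'joint_positions': array([-1.33699769,  0.4682812 , -0.01161394,  1.60351658,  0.00600772,
        1.0713636 , -0.05632432]), 'joint_vel': array([ 0.00041154, -0.00412571, -0.00046503, -0.00116638,  0.00028422,
       -0.00095665, -0.00228339]), 'effort': array([ 1.43959711e-03, -5.21644092e+01, -1.19538067e-02, -2.44369626e+01,
       -5.67232864e-02,  1.40611507e-02,  4.63980427e-05]), 'tcp_pos': array([177.55151444, 624.75338929, 213.74691464]), 'eef_rot': array([-4.33510908e-01, -3.11143842e+00,  2.40501801e-03]), 'contact_force': array([-0.48016224, -0.34411633,  0.61431731]), 'ft_torque': array([-0.01792099, -0.00313874, -0.01550195]), 'grasp_force': 0.0, 'opening': 91.99669668775321} 18.700000000000003
```

View pics/top.png

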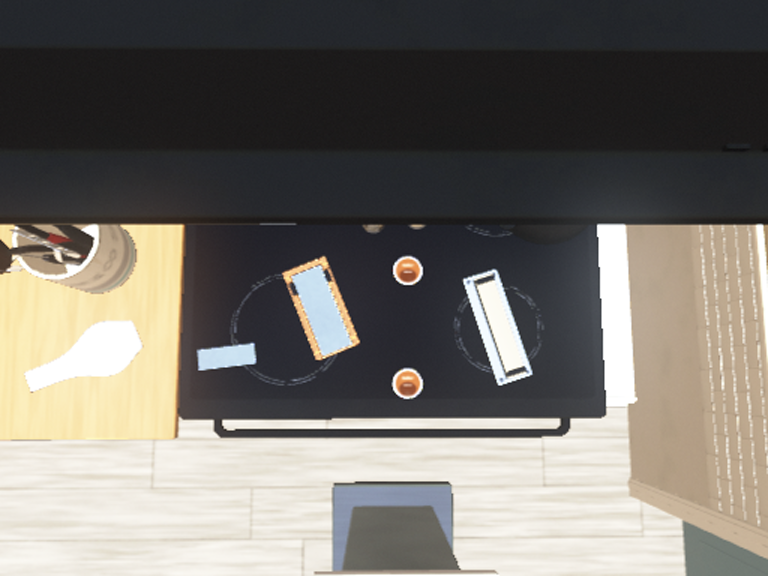

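View pics/a.png

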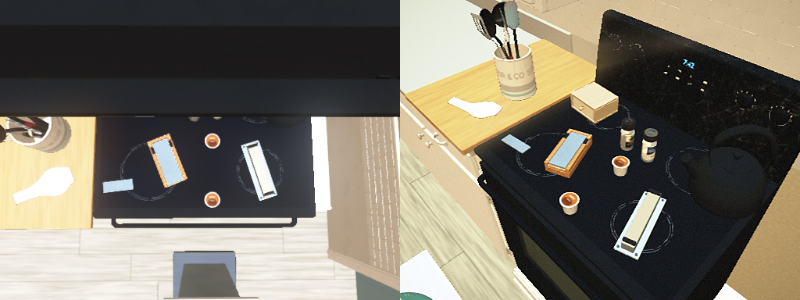

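The top view (768x576) shows these candidates for the stone:
- The grey-blue bar in the wooden case at (322,305).
- A smaller loose grey bar at (227,356), which is a lookalike.
- The pale bar in the holder at (500,325), which is the holder's own bar.

The one in the case is larger and is the one to take. The case's cheeks are at the far end (296,285)/(327,278), so the open end faces the robot at about (340,355). The pods are at (407,270) and (407,383).

```bash
python3 - <<'E'
from h import *
t=optics.get_image("top");P=pts(t);hsv=cv2.cvtColor(t["img"],cv2.COLOR_RGB2HSV)
def rect(m,n,plane=None):
    k,l,st,_=cv2.connectedComponentsWithStats(m.astype(np.uint8)); 
    j=1+np.argmax(st[1:,4]); mm=(l==j)
    q=P[mm]; z=np.median(q[:,2])
    zz=plane if plane else z
    c=max(cv2.findContours(mm.astype(np.uint8),0,1)[0],key=len)[:,0,:].astype(float)
    ray=np.c_[(c[:,0]-t["cx"])/t["fx"],(c[:,1]-t["cy"])/t["fy"],np.ones(len(c))]@np.array(t["R"])
    o=-np.array(t["R"]).T@np.array(t["t"])
    w=o+ray*((zz-o[2])/ray[:,2])[:,None]
    r=cv2.minAreaRect(w[:,:2].astype(np.float32))
    print(n,st[j].tolist(),"z",np.round(z,1),"rect",np.round(r[0],1),np.round(r[1],1),round(r[2],1)); print(np.round(cv2.boxPoints(r)).tolist())
v,u=np.mgrid[0:384,0:512]
box=lambda a,b,c,d:(u>=a)&(u<c)&(v>=b)&(v<d)
H=hsv[...,0]
for p in[(215,203),(151,237),(330,215),(205,228),(208,180),(271,180)]: print(p,hsv[p[1],p[0]],P[p[1],p[0]].round())
bc=box(180,165,245,245)
rect(bc&(H>85)&(H<125)&(hsv[...,2]>120),"stone",42)
rect(bc&(P[...,2]>25)&(P[...,2]<60),"case",42)
bh=box(300,170,365,262)
rect(bh&(P[...,2]>24),"bar+stops",34)
rect(bh&(hsv[...,2]>100),"holder",8)
rect(bh&(hsv[...,2]>100)&(P[...,2]>24),"bar",34)
for n,b in(("pod2",box(255,165,290,195)),("pod1",box(255,240,290,270))): rect(b&(P[...,2]>30),n)
rect(box(120,220,178,255)&(hsv[...,2]>120),"lookalike")
m=bh&(P[...,2]>38); print("high in holder",m.sum(),P[m].mean(0))
cv2.imwrite("pics/b.png",cv2.resize(t["img"][160:262,175:365,::-1],None,fx=4,fy=4,interpolation=2))
E
```

```text
(215, 203) [102  41 240] [611. 143.  40.]
(151, 237) [102  39 242] [524. 315.   7.]
(330, 215) [ 23   9 253] [ 580. -159.   33.]
(205, 228) [124  39  52] [548. 172.   0.]
(208, 180) [102  41 241] [672. 162.  42.]
(271, 180) [  9 111 191] [671.  -4.  46.]
stone [195, 177, 39, 60, 1179] z 42.6 rect [602.7 145.2] [148.6  55.3] 22.0
[[523.0, 143.0], [544.0, 92.0], [682.0, 147.0], [661.0, 199.0]]
case [188, 171, 51, 70, 1923] z 42.3 rect [605.5 148. ] [165.9  79.7] 22.0
[[514.0, 154.0], [544.0, 80.0], [697.0, 142.0], [668.0, 216.0]]
bar+stops [315, 182, 36, 71, 960] z 34.9 rect [ 575.4 -165.1] [185.7  38.1] 17.5
[[481.0, -175.0], [493.0, -211.0], [670.0, -155.0], [658.0, -119.0]]
holder [308, 179, 47, 78, 1787] z 22.5 rect [ 576.6 -167. ] [202.2  66.9] 17.5
[[470.0, -166.0], [490.0, -229.0], [683.0, -169.0], [663.0, -105.0]]
bar [316, 185, 34, 64, 831] z 34.7 rect [ 575.8 -164.9] [164.4  37.5] 17.2
[[492.0, -171.0], [503.0, -207.0], [660.0, -158.0], [649.0, -123.0]]
pod2 [262, 171, 20, 19, 292] z 45.4 rect [671.4  -5.1] [50. 48.] 90.0
[[647.0, -30.0], [695.0, -30.0], [695.0, 20.0], [647.0, 20.0]]
pod1 [262, 245, 19, 21, 311] z 45.1 rect [476.3  -2.4] [46.3 50.8] 89.7
[[451.0, -25.0], [502.0, -26.0], [502.0, 21.0], [451.0, 21.0]]
lookalike [131, 228, 40, 19, 546] z 5.6 rect [523.9 315.7] [ 38.  102.4] 6.8
[[499.0, 364.0], [511.0, 263.0], [549.0, 267.0], [537.0, 369.0]]
high in holder 179 [ 565.79310558 -136.62146157  183.71049836]
```

View pics/b.png

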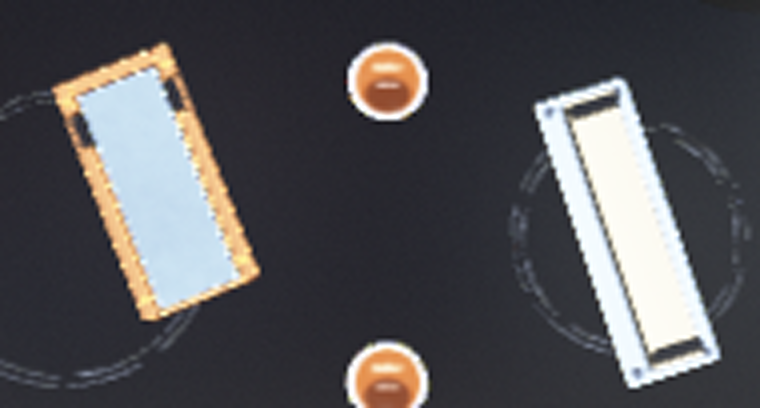

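The crop confirms the choice: a stone about 149x55 mm in the orange case, with dark cheeks at the far end and its open end towards the robot. The holder's bar lies between two dark stops. Next I swing over with closed fingers and turn to the case's axis (22°).

Emit:
jog_arm([
  {"claw":1,"tx":28,"ty":-29.4,"az":2.4},
  {"claw":1,"tx":28,"ty":-29.4,"az":2.4},
  {"claw":1,"tx":28,"ty":-29.4,"az":2.4},
  {"claw":1,"tx":28,"ty":-29.4,"az":2.4},
  {"claw":1,"tx":28,"ty":-29.4,"az":2.4},
  {"claw":1,"tx":28,"ty":-29.4,"az":2.4},
  {"claw":1,"tx":28,"ty":-29.4,"az":2.4},
  {"claw":1,"tx":28,"ty":-29.4,"az":2.4},
  {"claw":1,"tx":28,"ty":-29.4,"az":2.4},
  {"claw":1,"tx":28,"ty":-29.4,"az":2.4},
  {"claw":1,"tx":28,"ty":-29.4,"az":2.4},
  {"claw":1,"tx":28,"ty":-29.4,"az":2.4},
  {"claw":1,"tx":28,"ty":-29.4,"az":2.4},
  {"claw":1,"tx":28,"ty":-29.4,"az":2.4},
  {"claw":1,"tx":28,"ty":-29.4,"az":2.4},
  {"claw":1,"tx":24,"ty":-29.4,"az":1.8},
  {"claw":1},
  {"claw":1},
], grip_force=10)

```text
validation failed for argument at $.in...
```

Emit:
jog_arm([
  {"claw":1.0,"tx":28.0,"ty":-29.4,"tz":0.0,"ax":0.0,"ay":0.0,"az":2.4},
], grip_force=10)

```text
time_s: 0.25
tcp_pos: [200.3, 598.7, 213.8]
eef_rot: [-0.353, -3.118, -0.002]
contact_force: [0.1, 0.6, 0.3]
opening: 86.1
grasp_force: 0.0
```

Emit:
jog_arm([
  {"claw":1,"tx":28,"ty":-29.4,"tz":0,"ax":0,"ay":0,"az":2.4},
  {"claw":1,"tx":28,"ty":-29.4,"tz":0,"ax":0,"ay":0,"az":2.4},
  {"claw":1,"tx":28,"ty":-29.4,"tz":0,"ax":0,"ay":0,"az":2.4},
  {"claw":1,"tx":28,"ty":-29.4,"tz":0,"ax":0,"ay":0,"az":2.4},
  {"claw":1,"tx":28,"ty":-29.4,"tz":0,"ax":0,"ay":0,"az":2.4},
  {"claw":1,"tx":28,"ty":-29.4,"tz":0,"ax":0,"ay":0,"az":2.4},
  {"claw":1,"tx":28,"ty":-29.4,"tz":0,"ax":0,"ay":0,"az":2.4},
  {"claw":1,"tx":28,"ty":-29.4,"tz":0,"ax":0,"ay":0,"az":2.4},
  {"claw":1,"tx":28,"ty":-29.4,"tz":0,"ax":0,"ay":0,"az":2.4},
  {"claw":1,"tx":28,"ty":-29.4,"tz":0,"ax":0,"ay":0,"az":2.4},
  {"claw":1,"tx":28,"ty":-29.4,"tz":0,"ax":0,"ay":0,"az":2.4},
  {"claw":1,"tx":28,"ty":-29.4,"tz":0,"ax":0,"ay":0,"az":2.4},
  {"claw":1,"tx":28,"ty":-29.4,"tz":0,"ax":0,"ay":0,"az":2.4},
  {"claw":1,"tx":28,"ty":-29.4,"tz":0,"ax":0,"ay":0,"az":2.4},
  {"claw":1,"tx":24,"ty":-29.4,"tz":0,"ax":0,"ay":0,"az":1.8},
  {"claw":1,"tx":0,"ty":0,"tz":-30,"ax":0,"ay":0,"az":0},
  {"claw":1,"tx":0,"ty":0,"tz":-40,"ax":0,"ay":0,"az":0},
  {"claw":1,"tx":0,"ty":0,"tz":-40,"ax":0,"ay":0,"az":0},
  {"claw":1,"tx":0,"ty":0,"tz":-30,"ax":0,"ay":0,"az":0},
  {"claw":1,"tx":0,"ty":0,"tz":0,"ax":0,"ay":0,"az":0},
], grip_force=10)

```text
time_s: 2.25
tcp_pos: [618.0, 153.8, 69.7]
eef_rot: [0.596, -3.075, 0.001]
contact_force: [-0.0, -0.5, -1.1]
opening: 0.3
grasp_force: 0.0
```

```bash
python3 - <<'E'
from h import *
from scipy.spatial.transform import Rotation as R
s=sensors.sense();M=R.from_rotvec(s["eef_rot"]).as_matrix();print(s["tcp_pos"],s["contact_force"],M.round(3).tolist(),np.degrees(np.arctan2(M[1,1],M[0,1])),s["joint_positions"].round(2))
save(optics.get_image("scene"),"c.png",(150,90,350,240),4)
E
```

```text
[617.99751642 153.83683374  69.74814556] [-0.03030681 -0.52618406 -1.12096523] [[-0.928, -0.374, -0.009], [-0.374, 0.928, -0.003], [0.009, 0.001, -1.0]] 111.93731721925471 [-0.35  0.62  0.08  1.73 -0.06  0.8   1.71]
```

View pics/c.png

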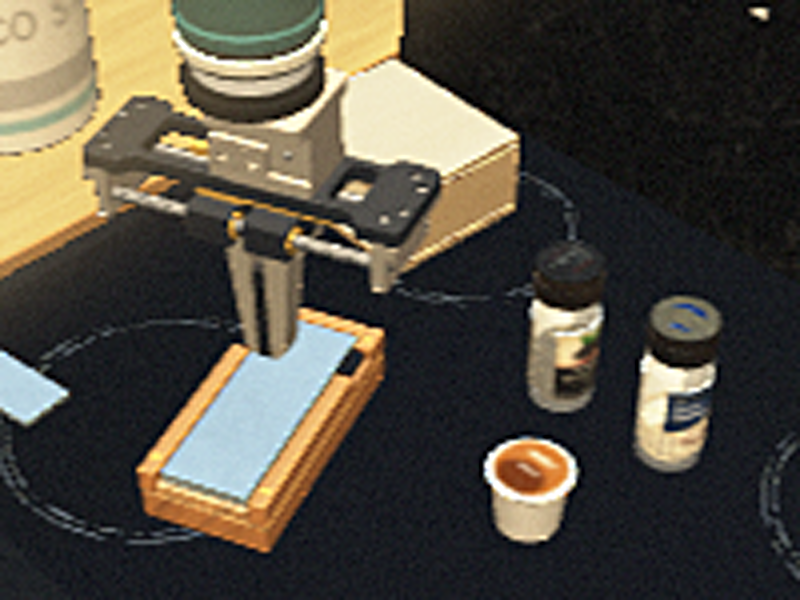

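The closed fingers hang over the stone's rear half, around (270,350), and the open end at (200,500) is clear. Now I lower gently to find contact.

Emit:
jog_arm([
  {"claw":1,"tx":0.5,"ty":-1.3,"tz":-12,"ax":0,"ay":0,"az":0},
  {"claw":1,"tx":0,"ty":0,"tz":-9,"ax":0,"ay":0,"az":0},
  {"claw":1,"tx":0,"ty":0,"tz":-3,"ax":0,"ay":0,"az":0},
  {"claw":1,"tx":0,"ty":0,"tz":-1,"ax":0,"ay":0,"az":0},
  {"claw":1,"tx":0,"ty":0,"tz":0,"ax":0,"ay":0,"az":0},
  {"claw":1,"tx":0,"ty":0,"tz":0,"ax":0,"ay":0,"az":0},
])

```text
time_s: 2.9
tcp_pos: [622.5, 153.7, 50.1]
eef_rot: [-0.598, 3.083, 0.0]
contact_force: [0.9, 0.0, -0.2]
opening: 0.5
grasp_force: 0.0
```

Emit:
jog_arm([
  {"claw":1,"tx":0,"ty":0,"tz":-0.8,"ax":0,"ay":0,"az":0},
  {"claw":1,"tx":0,"ty":0,"tz":-0.7,"ax":0,"ay":0,"az":0},
  {"claw":1,"tx":0,"ty":0,"tz":0,"ax":0,"ay":0,"az":0},
])

```text
time_s: 3.2
tcp_pos: [622.2, 153.5, 48.1]
eef_rot: [-0.598, 3.084, 0.0]
contact_force: [0.2, -0.1, -0.1]
opening: 0.3
grasp_force: 0.0
```

Emit:
jog_arm([
  {"claw":1,"tx":0,"ty":0,"tz":-0.8,"ax":0,"ay":0,"az":0},
  {"claw":1,"tx":0,"ty":0,"tz":0,"ax":0,"ay":0,"az":0},
])

```text
time_s: 3.4
tcp_pos: [622.1, 153.5, 47.2]
eef_rot: [0.598, -3.084, -0.0]
contact_force: [-0.4, 0.0, -0.4]
opening: 0.4
grasp_force: 0.0
```

Emit:
jog_arm([
  {"claw":1,"tx":0,"ty":0,"tz":-2,"ax":0,"ay":0,"az":0},
  {"claw":1,"tx":0,"ty":0,"tz":-1.5,"ax":0,"ay":0,"az":0},
  {"claw":1,"tx":0,"ty":0,"tz":0,"ax":0,"ay":0,"az":0},
  {"claw":1,"tx":0,"ty":0,"tz":0,"ax":0,"ay":0,"az":0},
])

```text
time_s: 3.8
tcp_pos: [622.1, 153.5, 43.7]
eef_rot: [0.598, -3.084, 0.0]
contact_force: [-0.1, 1.0, -0.0]
opening: 0.5
grasp_force: 0.0
```

Emit:
jog_arm([
  {"claw":1,"tx":0,"ty":0,"tz":-1,"ax":0,"ay":0,"az":0},
  {"claw":1,"tx":0,"ty":0,"tz":0,"ax":0,"ay":0,"az":0},
])

```text
time_s: 4.0
tcp_pos: [622.1, 153.6, 42.7]
eef_rot: [0.598, -3.084, -0.0]
contact_force: [-0.4, 0.9, 1.0]
opening: 0.4
grasp_force: 0.0
```

Emit:
jog_arm([
  {"claw":1,"tx":0,"ty":0,"tz":-0.7,"ax":0,"ay":0,"az":0},
  {"claw":1,"tx":0,"ty":0,"tz":0,"ax":0,"ay":0,"az":0},
])

```text
time_s: 4.2
tcp_pos: [622.2, 153.6, 42.3]
eef_rot: [-0.598, 3.084, 0.0]
contact_force: [-0.5, 0.4, 1.9]
opening: 0.3
grasp_force: 0.7
```

Emit:
jog_arm([
  {"claw":1,"tx":0,"ty":0,"tz":-1,"ax":0,"ay":0,"az":0},
  {"claw":1,"tx":0,"ty":0,"tz":0,"ax":0,"ay":0,"az":0},
])

```text
time_s: 4.4
tcp_pos: [622.4, 153.6, 41.8]
eef_rot: [-0.598, 3.084, 0.0]
contact_force: [-1.4, -0.2, 5.2]
opening: 0.5
grasp_force: 2.7
```

Emit:
jog_arm([
  {"claw":1,"tx":0,"ty":0,"tz":-0.6,"ax":0,"ay":0,"az":0},
  {"claw":1,"tx":0,"ty":0,"tz":0,"ax":0,"ay":0,"az":0},
])

```text
time_s: 4.6
tcp_pos: [622.5, 153.7, 41.5]
eef_rot: [-0.598, 3.083, 0.0]
contact_force: [-2.6, -0.2, 7.2]
opening: 0.4
grasp_force: 3.6
```

Emit:
jog_arm([
  {"claw":1,"tx":0,"ty":0,"tz":-1,"ax":0,"ay":0,"az":0},
  {"claw":1,"tx":0,"ty":0,"tz":-1,"ax":0,"ay":0,"az":0},
  {"claw":1,"tx":0,"ty":0,"tz":0,"ax":0,"ay":0,"az":0},
])

```text
time_s: 4.9
tcp_pos: [623.2, 153.8, 40.7]
eef_rot: [-0.597, 3.082, 0.001]
contact_force: [-2.4, -0.3, 14.3]
opening: 0.3
grasp_force: 6.7
```

Emit:
jog_arm([
  {"claw":1,"tx":-1.4,"ty":-0.6,"tz":0,"ax":0,"ay":0,"az":0},
  {"claw":1,"tx":-1.9,"ty":-0.75,"tz":0,"ax":0,"ay":0,"az":0},
  {"claw":1,"tx":-1.9,"ty":-0.75,"tz":0,"ax":0,"ay":0,"az":0},
  {"claw":1,"tx":-1.9,"ty":-0.75,"tz":0,"ax":0,"ay":0,"az":0},
])

```text
time_s: 5.3
tcp_pos: [618.9, 152.1, 41.3]
eef_rot: [-0.596, 3.075, 0.002]
contact_force: [2.8, 1.1, 9.6]
opening: 0.3
grasp_force: 4.8
```

Emit:
jog_arm([
  {"claw":1,"tx":-1.9,"ty":-0.75,"tz":-0.8,"ax":0,"ay":0,"az":0},
  {"claw":1,"tx":-1.9,"ty":-0.75,"tz":-0.7,"ax":0,"ay":0,"az":0},
  {"claw":1,"tx":-1.9,"ty":-0.75,"tz":-0.3,"ax":0,"ay":0,"az":0},
  {"claw":1,"tx":-1.9,"ty":-0.75,"tz":0,"ax":0,"ay":0,"az":0},
])

```text
time_s: 5.7
tcp_pos: [612.9, 149.6, 40.7]
eef_rot: [-0.596, 3.072, 0.002]
contact_force: [4.2, 1.3, 14.0]
opening: 0.4
grasp_force: 7.0
```

```bash
cat >> h.py <<'E'
def stone(zp,box=(180,160,250,275),d=None):
    t=d or optics.get_image("top");hsv=cv2.cvtColor(t["img"],cv2.COLOR_RGB2HSV)
    v,u=np.mgrid[0:384,0:512];H=hsv[...,0]
    m=(u>=box[0])&(u<box[2])&(v>=box[1])&(v<box[3])&(H>85)&(H<125)&(hsv[...,2]>120)
    c=max(cv2.findContours(m.astype(np.uint8),0,1)[0],key=cv2.contourArea)[:,0,:].astype(float)
    ray=np.c_[(c[:,0]-t["cx"])/t["fx"],(c[:,1]-t["cy"])/t["fy"],np.ones(len(c))]@np.array(t["R"])
    o=-np.array(t["R"]).T@np.array(t["t"])
    w=o+ray*((zp-o[2])/ray[:,2])[:,None]
    a=np.radians(22);e=np.array([np.cos(a),np.sin(a)]);p=(w[:,:2]-[602,145.8])@np.c_[e,[-e[1],e[0]]]
    r=cv2.minAreaRect(w[:,:2].astype(np.float32))
    print("case-frame x range",p.min(0).round(1),p.max(0).round(1),"rect",np.round(r[0],1),np.round(r[1],1),round(r[2],2)); return t
E
python3 -c "
from h import *
stone(42);print(sensors.sense()['tcp_pos'])"
```

```text
case-frame x range [-84.4 -27.9] [-27.9 -13.6] rect [558.5 101.5] [56.6 13.7] 11.62
[612.5786892  149.38351213  40.72912897]
```

Emit:
jog_arm([
  {"claw":1,"tx":-2.3,"ty":-0.93,"tz":0,"ax":0,"ay":0,"az":0},
  {"claw":1,"tx":-2.3,"ty":-0.93,"tz":0,"ax":0,"ay":0,"az":0},
  {"claw":1,"tx":-2.3,"ty":-0.93,"tz":0,"ax":0,"ay":0,"az":0},
  {"claw":1,"tx":-2.3,"ty":-0.93,"tz":0,"ax":0,"ay":0,"az":0},
])

```text
time_s: 6.15
tcp_pos: [603.8, 145.8, 40.7]
eef_rot: [-0.596, 3.072, 0.002]
contact_force: [3.4, 1.3, 14.4]
opening: 0.9
grasp_force: 7.1
```

Emit:
jog_arm([
  {"claw":1,"tx":-2.3,"ty":-0.93,"tz":0,"ax":0,"ay":0,"az":0},
  {"claw":1,"tx":-2.3,"ty":-0.93,"tz":0,"ax":0,"ay":0,"az":0},
  {"claw":1,"tx":-2.3,"ty":-0.93,"tz":0,"ax":0,"ay":0,"az":0},
  {"claw":1,"tx":-2.3,"ty":-0.93,"tz":0,"ax":0,"ay":0,"az":0},
  {"claw":1,"tx":-2.3,"ty":-0.93,"tz":0,"ax":0,"ay":0,"az":0},
])

```text
time_s: 6.65
tcp_pos: [592.3, 141.2, 40.7]
eef_rot: [-0.596, 3.072, 0.002]
contact_force: [4.3, 1.3, 15.0]
opening: 0.5
grasp_force: 7.2
```

```bash
python3 -c "
from h import *
stone(42)"
```

```text
case-frame x range [-106.9  -28.4] [-57.  -15.5] rect [534.2  94.7] [50.  12.9] 22.0
```

Emit:
jog_arm([
  {"claw":1,"tx":-2.3,"ty":-0.93,"tz":0,"ax":0,"ay":0,"az":0},
  {"claw":1,"tx":-2.3,"ty":-0.93,"tz":0,"ax":0,"ay":0,"az":0},
  {"claw":1,"tx":-2.3,"ty":-0.93,"tz":0,"ax":0,"ay":0,"az":0},
  {"claw":1,"tx":-2.3,"ty":-0.93,"tz":0.3,"ax":0,"ay":0,"az":0},
  {"claw":1,"tx":-2.3,"ty":-0.93,"tz":0.3,"ax":0,"ay":0,"az":0},
])

```text
time_s: 7.2
tcp_pos: [580.0, 136.2, 40.8]
eef_rot: [-0.596, 3.074, 0.002]
contact_force: [1.4, 0.5, 12.9]
opening: 0.5
grasp_force: 6.6
```

Emit:
jog_arm([
  {"claw":1,"tx":-2.3,"ty":-0.93,"tz":0,"ax":0,"ay":0,"az":0},
  {"claw":1,"tx":-2.3,"ty":-0.93,"tz":0,"ax":0,"ay":0,"az":0},
  {"claw":1,"tx":-2.3,"ty":-0.93,"tz":0,"ax":0,"ay":0,"az":0},
  {"claw":1,"tx":-2.3,"ty":-0.93,"tz":0,"ax":0,"ay":0,"az":0},
  {"claw":1,"tx":-1.8,"ty":-0.74,"tz":0,"ax":0,"ay":0,"az":0},
])

```text
time_s: 7.7
tcp_pos: [569.0, 131.7, 40.7]
eef_rot: [-0.596, 3.074, 0.002]
contact_force: [2.6, 1.6, 13.6]
opening: 0.7
grasp_force: 6.9
```

```bash
python3 -c "
from h import *
stone(42);print(sensors.sense()['contact_force'])"
```

```text
case-frame x range [-132.2  -28.4] [-93.1 -18.4] rect [506.6  81.4] [39.   9.8] 18.63
[ 1.45119063  1.48243186 13.65254211]
```

Now about 54 mm overhangs. I lift straight off, open, and look.

Emit:
jog_arm([
  {"claw":1,"tx":0,"ty":0,"tz":0,"ax":0,"ay":0,"az":0},
  {"claw":1,"tx":0,"ty":0,"tz":1.5,"ax":0,"ay":0,"az":0},
  {"claw":1,"tx":0,"ty":0,"tz":2,"ax":0,"ay":0,"az":0},
  {"claw":1,"tx":0,"ty":0,"tz":3,"ax":0,"ay":0,"az":0},
  {"claw":1,"tx":0,"ty":0,"tz":10,"ax":0,"ay":0,"az":0},
  {"claw":0,"tx":0,"ty":0,"tz":25,"ax":0,"ay":0,"az":0},
  {"claw":0,"tx":20,"ty":8,"tz":30,"ax":0,"ay":0,"az":0},
  {"claw":0,"tx":30,"ty":12,"tz":30,"ax":0,"ay":0,"az":0},
  {"claw":0,"tx":0,"ty":0,"tz":0,"ax":0,"ay":0,"az":0},
  {"claw":0,"tx":0,"ty":0,"tz":0,"ax":0,"ay":0,"az":0},
  {"claw":0,"tx":0,"ty":0,"tz":0,"ax":0,"ay":0,"az":0},
])

```text
time_s: 8.85
tcp_pos: [612.4, 149.5, 137.4]
eef_rot: [0.597, -3.081, 0.001]
contact_force: [0.1, 0.1, -0.7]
opening: 46.1
grasp_force: 0.0
```

```bash
python3 -c "
from h import *
stone(42);s=optics.get_image('scene');save(s,'d.png',(150,90,350,240),4)
d=s;hsv=cv2.cvtColor(d['img'],cv2.COLOR_RGB2HSV);P=pts(d)
m=(hsv[...,0]>85)&(hsv[...,0]<125)&(hsv[...,2]>120)&(P[...,2]>30)&(P[...,2]<60)&(abs(P[...,0]-560)<90)&(abs(P[...,1]-130)<70)
A=np.c_[P[m][:,:2]-P[m][:,:2].mean(0),np.ones(m.sum())];print(m.sum(),np.linalg.lstsq(A,P[m][:,2],rcond=None)[0],P[m].mean(0),P[m].min(0))"
```

```text
case-frame x range [-135.   -27.9] [-8.9 -2.7] rect [543.1  96. ] [127.5  24.8] 12.86
1104 [ 2.43777612e-03 -4.99873850e-03  4.25072848e+01] [541.10538804 121.54584397  42.50728477] [470.87990082  73.56576554  35.9316077 ]
```

View pics/d.png

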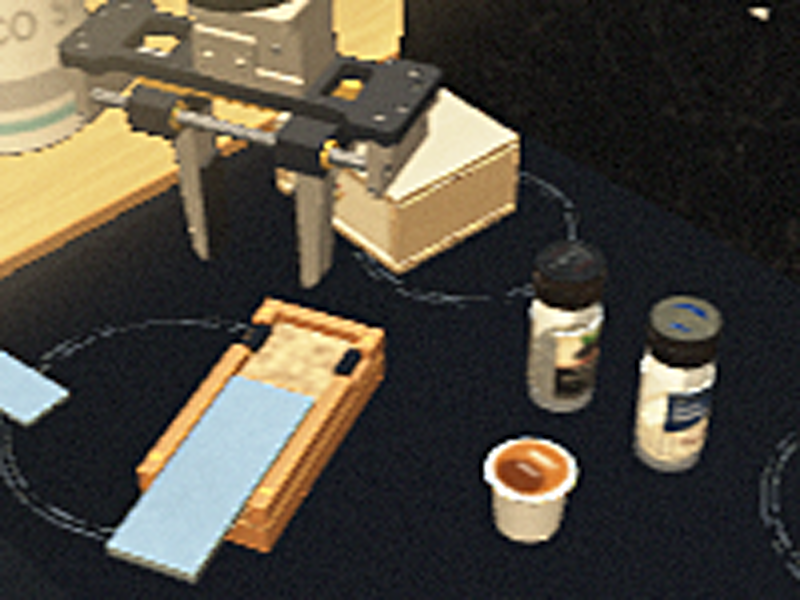

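The stone lies flat, with roughly 57 mm over the open end and its front at (155,560). The fingers are opening clear of it. I go to the overhanging part, still high.

Emit:
jog_arm([
  {"claw":0,"tx":-25,"ty":-10,"tz":0,"ax":0,"ay":0,"az":0},
  {"claw":0,"tx":-25,"ty":-10,"tz":0,"ax":0,"ay":0,"az":0},
  {"claw":0,"tx":-25,"ty":-10,"tz":0,"ax":0,"ay":0,"az":0},
  {"claw":0,"tx":-24,"ty":-9.7,"tz":0,"ax":0,"ay":0,"az":0},
  {"claw":0,"tx":0,"ty":0,"tz":-20,"ax":0,"ay":0,"az":0},
  {"claw":0,"tx":0,"ty":0,"tz":-30,"ax":0,"ay":0,"az":0},
  {"claw":0,"tx":0,"ty":0,"tz":-15,"ax":0,"ay":0,"az":0},
  {"claw":0,"tx":0,"ty":0,"tz":0,"ax":0,"ay":0,"az":0},
  {"claw":0,"tx":0,"ty":0,"tz":0,"ax":0,"ay":0,"az":0},
])

```text
time_s: 9.85
tcp_pos: [514.7, 110.2, 73.5]
eef_rot: [0.597, -3.083, 0.0]
contact_force: [0.5, -0.3, 1.0]
opening: 91.8
grasp_force: 0.0
```

```bash
python3 -c "
from h import *
from scipy.spatial.transform import Rotation as R
s=sensors.sense();M=R.from_rotvec(s['eef_rot']).as_matrix();print(s['tcp_pos'],M.round(3).tolist(),np.degrees(np.arctan2(M[1,1],M[0,1])))
t=optics.get_image('top');s=optics.get_image('scene')
cv2.imwrite('pics/e.png',np.hstack([cv2.resize(t['img'][165:280,170:250,::-1],(400,575)),cv2.resize(s['img'][120:235,150:230,::-1],(400,575))]))
for d,n in((t,'t'),(s,'s')):
  P=pts(d);hsv=cv2.cvtColor(d['img'],cv2.COLOR_RGB2HSV)
  m=(hsv[...,0]>85)&(hsv[...,0]<125)&(hsv[...,2]>120)&(abs(P[...,2]-42)<8)&(abs(P[...,0]-560)<110)&(abs(P[...,1]-120)<75)
  a=np.radians(22);p=(P[m][:,:2]-[602,145.8])@np.array([[np.cos(a),-np.sin(a)],[np.sin(a),np.cos(a)]])
  q=p[(p[:,0]>-75)&(p[:,0]<-30)]
  print(n,m.sum(),p.min(0),p.max(0))
  for lo in range(-135,20,20):
    q=p[(p[:,0]>=lo)&(p[:,0]<lo+20)]
    if len(q)>9:print(lo,np.percentile(q[:,1],[1,99]).round(1))
"
```

```text
[514.71090058 110.23137668  73.54855631] [[-0.928, -0.373, -0.001], [-0.373, 0.928, -0.0], [0.001, 0.0, -1.0]] 111.92330326253222
t 189 [-12.88105303 -26.47697102] [14.65687171 26.37383305]
-15 [-26.   25.7]
5 [-25.6  25.7]
s 819 [-138.34892066  -26.56496627] [-6.8981105  30.38627436]
-135 [-25.8  26.7]
-115 [-25.4  26. ]
-95 [-25.7  27. ]
-75 [-23.9  28.1]
-55 [-13.3  29.4]
-35 [ 0.6 30.3]
-15 [ 7.2 28.5]
```

View pics/e.png

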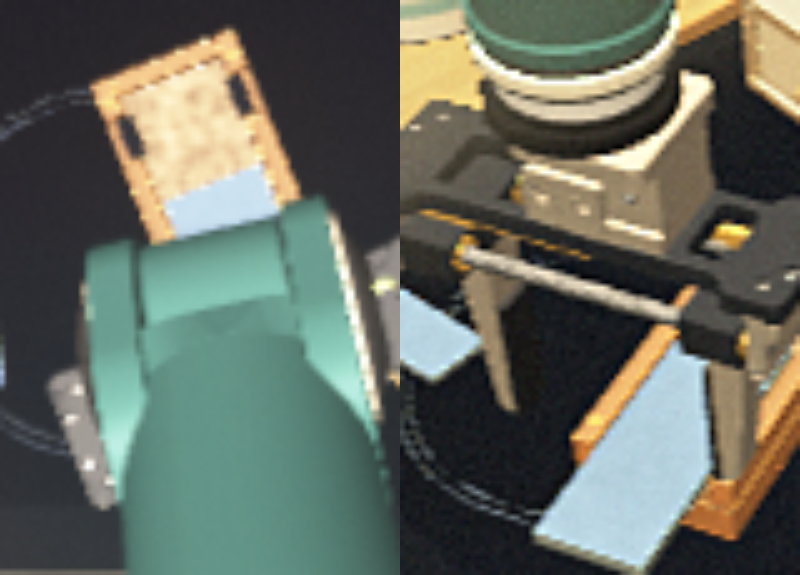

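The fingers straddle the overhanging stone at (600,500), just in front of the case. I descend and close.

Emit:
jog_arm([
  {"claw":0,"tx":-2.5,"ty":-1,"tz":0,"ax":0,"ay":0,"az":0},
  {"claw":0,"tx":0,"ty":0,"tz":-10,"ax":0,"ay":0,"az":0},
  {"claw":0,"tx":0,"ty":0,"tz":-15,"ax":0,"ay":0,"az":0},
  {"claw":0,"tx":0,"ty":0,"tz":-15,"ax":0,"ay":0,"az":0},
  {"claw":0,"tx":0,"ty":0,"tz":-9,"ax":0,"ay":0,"az":0},
  {"claw":0,"tx":0,"ty":0,"tz":-4,"ax":0,"ay":0,"az":0},
  {"claw":0,"tx":0,"ty":0,"tz":0,"ax":0,"ay":0,"az":0},
  {"claw":0,"tx":0,"ty":0,"tz":0,"ax":0,"ay":0,"az":0},
  {"claw":0,"tx":0,"ty":0,"tz":0,"ax":0,"ay":0,"az":0},
])

```text
time_s: 10.85
tcp_pos: [513.3, 109.7, 21.3]
eef_rot: [-0.597, 3.083, 0.0]
contact_force: [0.2, 0.9, 0.7]
opening: 91.9
grasp_force: 0.0
```

Emit:
jog_arm([
  {"claw":0.3,"tx":0,"ty":0,"tz":0,"ax":0,"ay":0,"az":0},
  {"claw":0.3,"tx":0,"ty":0,"tz":0,"ax":0,"ay":0,"az":0},
  {"claw":0.5,"tx":0,"ty":0,"tz":0,"ax":0,"ay":0,"az":0},
  {"claw":0.6,"tx":0,"ty":0,"tz":0,"ax":0,"ay":0,"az":0},
  {"claw":1,"tx":0,"ty":0,"tz":0,"ax":0,"ay":0,"az":0},
  {"claw":1,"tx":0,"ty":0,"tz":0,"ax":0,"ay":0,"az":0},
  {"claw":1,"tx":0,"ty":0,"tz":0,"ax":0,"ay":0,"az":0},
  {"claw":1,"tx":0,"ty":0,"tz":0,"ax":0,"ay":0,"az":0},
], grip_force=40)

```text
time_s: 11.65
tcp_pos: [512.8, 109.6, 20.8]
eef_rot: [-0.598, 3.084, 0.0]
contact_force: [-0.5, -0.0, -0.2]
opening: 53.6
grasp_force: 40.0
```

Emit:
jog_arm([
  {"claw":1,"tx":0,"ty":0,"tz":2,"ax":0,"ay":0,"az":0},
  {"claw":1,"tx":0,"ty":0,"tz":4,"ax":0,"ay":0,"az":0},
  {"claw":1,"tx":0,"ty":0,"tz":6,"ax":0,"ay":0,"az":0},
  {"claw":1,"tx":0,"ty":0,"tz":10,"ax":0,"ay":0,"az":0},
  {"claw":1,"tx":0,"ty":0,"tz":15,"ax":0,"ay":0,"az":0},
  {"claw":1,"tx":0,"ty":0,"tz":15,"ax":0,"ay":0,"az":0},
  {"claw":1,"tx":0,"ty":0,"tz":15,"ax":0,"ay":0,"az":0},
  {"claw":1,"tx":0,"ty":0,"tz":10,"ax":0,"ay":0,"az":0},
  {"claw":1,"tx":0,"ty":0,"tz":0,"ax":0,"ay":0,"az":0},
  {"claw":1,"tx":0,"ty":0,"tz":0,"ax":0,"ay":0,"az":0},
  {"claw":1,"tx":0,"ty":0,"tz":0,"ax":0,"ay":0,"az":0},
])

```text
time_s: 12.75
tcp_pos: [512.2, 109.4, 97.2]
eef_rot: [0.598, -3.083, 0.0]
contact_force: [0.3, 0.5, -2.0]
opening: 53.9
grasp_force: 40.0
```

```bash
cat >> h.py <<'E'
def held(z0,lo,hi,x0,y0,deg,rng=110):
    "stone top pixels in both views -> points relative to TCP xy, in axes turned by deg"
    a=np.radians(deg);B=np.array([[np.cos(a),-np.sin(a)],[np.sin(a),np.cos(a)]])
    for n in("top","scene"):
        d=optics.get_image(n);P=pts(d);hsv=cv2.cvtColor(d["img"],cv2.COLOR_RGB2HSV)
        m=(hsv[...,0]>85)&(hsv[...,0]<125)&(hsv[...,2]>120)&(hsv[...,1]<90)&(P[...,2]>lo)&(P[...,2]<hi)&(np.hypot(P[...,0]-x0,P[...,1]-y0)<rng)
        k,l,st,_=cv2.connectedComponentsWithStats(m.astype(np.uint8))
        if k<2: print(n,"none");continue
        m=l==1+np.argmax(st[1:,4]);Q=P[m];p=(Q[:,:2]-[x0,y0])@B
        c=np.linalg.lstsq(np.c_[p,np.ones(len(p))],Q[:,2],rcond=None)[0]
        print(n,m.sum(),"long",np.percentile(p[:,0],[0,1,99,100]).round(1),"across",np.percentile(p[:,1],[0,1,99,100]).round(1),"slopes,z0",c.round(3))
        if n=="top" or n=="scene":
            for b in range(-60,130,30):
                q=p[(p[:,0]>=b)&(p[:,0]<b+30)]
                if len(q)>15: print("  ",b,np.percentile(q[:,1],[1,99]).round(1))
    return d
E
python3 -c "
from h import *
s=sensors.sense();p=s['tcp_pos'];print(p,s['grasp_force'],s['contact_force'])
d=held(0,p[2]-10,p[2]+55,p[0],p[1],22);save(d,'f.png',(130,60,290,220),3.7)"
```

```text
[512.21373567 109.39783718  97.18106071] 39.99678075313568 [ 0.300167    0.53524578 -1.95665435]
top 266 long [ 74.3  76.7 109.  109.7] across [-26.  -25.6  24.9  25.8] slopes,z0 [-1.50000e-02 -6.00000e-03  1.19717e+02]
   60 [-25.5  24.9]
   90 [-25.7  24.8]
scene 553 long [-40.9 -40.4  41.   48.3] across [-25.6 -25.1  27.1  33.8] slopes,z0 [-9.00000e-03 -9.00000e-03  1.18865e+02]
   -60 [-25.4  26.2]
   -30 [-25.4  27.4]
   0 [-14.1  26.7]
   30 [ 0.4 27. ]
```

View pics/f.png

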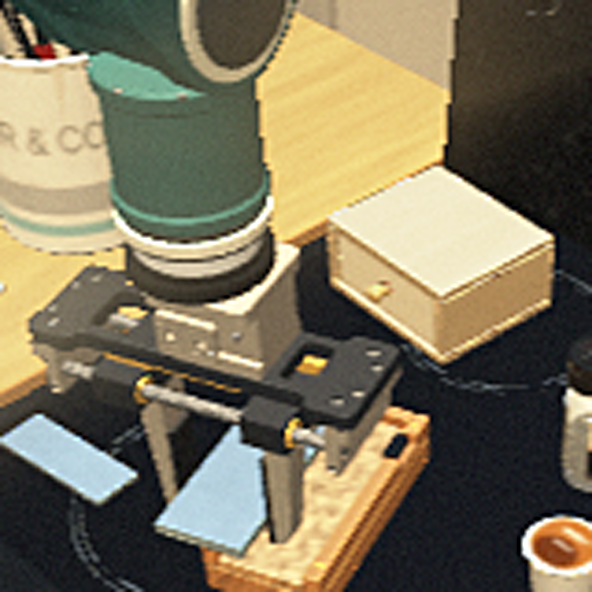

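The stone is held flat, with its front at (210,535). Its centre is about 34.4 mm beyond the TCP along its axis. I cross-check the holder from both views before carrying it over.

```bash
python3 -c "
from h import *
a=np.radians(17.4);B=np.array([[np.cos(a),-np.sin(a)],[np.sin(a),np.cos(a)]])
for n in('top','scene'):
  d=optics.get_image(n);P=pts(d);p=(P[...,:2]-[576.5,-167])@B;z=P[...,2];V=d['img'].max(2)
  near=(abs(p[...,0])<115)&(abs(p[...,1])<45)
  bar=near&(abs(z-34)<2.5)&(V>100); st=near&(abs(z-42)<2.5)&(abs(p[...,0])>60); foot=near&(abs(z-8)<3)&(V>100)
  for m,k in((bar,'bar'),(st&(p[...,0]<0),'stop-'),(st&(p[...,0]>0),'stop+'),(foot,'foot')):
    q=p[m]
    if len(q)>5: print(n,k,len(q),'L',np.percentile(q[:,0],[0,2,98,100]).round(1),'W',np.percentile(q[:,1],[0,2,98,100]).round(1),'z',z[m].mean().round(1))
  q=p[bar];
  for b in(-75,-25,25):
    r=q[(q[:,0]>b)&(q[:,0]<b+50)];print('   ',b,np.percentile(r[:,1],[2,98]).round(1))
"
```

```text
top bar 602 L [-93.2 -90.3  87.3  92.6] W [-16.1 -14.7  18.3  18.9] z 34.3
top stop- 40 L [-88.9 -88.8 -80.  -79.9] W [-14.8 -14.4  16.6  17.9] z 42.2
top stop+ 39 L [73.7 77.1 88.4 88.4] W [-15.5 -14.   16.9  18.4] z 42.1
top foot 587 L [-100.2  -98.7   97.6   99.3] W [-33.6 -30.1  32.9  37.8] z 8.4
    -75 [-14.3  17.8]
    -25 [-14.5  18.1]
    25 [-14.6  17.7]
scene bar 1120 L [-96.6 -94.6  73.5  78.3] W [-16.  -15.4  16.8  17.8] z 34.3
scene stop- 95 L [-93.2 -92.7 -82.5 -82. ] W [-15.9 -15.4  16.4  17.6] z 41.9
scene stop+ 66 L [75.2 75.4 85.4 86.6] W [-15.8 -15.4  16.9  17.8] z 41.8
scene foot 1130 L [-104.  -102.5   90.5   97.4] W [-31.4 -30.7  31.9  33. ] z 8.2
    -75 [-15.4  16.8]
    -25 [-15.4  16.5]
    25 [-15.3  16.9]
```

Emit:
jog_arm([
  {"claw":1,"tx":0,"ty":-4,"tz":8,"ax":0,"ay":0,"az":0},
  {"claw":1,"tx":1,"ty":-10,"tz":8,"ax":0,"ay":0,"az":-0.3},
  {"claw":1,"tx":2,"ty":-16,"tz":4,"ax":0,"ay":0,"az":-0.3},
  {"claw":1,"tx":2,"ty":-18,"tz":0,"ax":0,"ay":0,"az":-0.3},
  {"claw":1,"tx":2,"ty":-18,"tz":0,"ax":0,"ay":0,"az":-0.3},
  {"claw":1,"tx":2,"ty":-18,"tz":0,"ax":0,"ay":0,"az":-0.3},
  {"claw":1,"tx":2,"ty":-18,"tz":0,"ax":0,"ay":0,"az":-0.3},
  {"claw":1,"tx":2,"ty":-18,"tz":0,"ax":0,"ay":0,"az":-0.3},
  {"claw":1,"tx":2,"ty":-18,"tz":0,"ax":0,"ay":0,"az":-0.3},
  {"claw":1,"tx":2,"ty":-18,"tz":0,"ax":0,"ay":0,"az":-0.3},
  {"claw":1,"tx":2,"ty":-18,"tz":0,"ax":0,"ay":0,"az":-0.3},
  {"claw":1,"tx":2,"ty":-18,"tz":0,"ax":0,"ay":0,"az":-0.3},
  {"claw":1,"tx":2,"ty":-18,"tz":0,"ax":0,"ay":0,"az":-0.3},
  {"claw":1,"tx":2,"ty":-18,"tz":0,"ax":0,"ay":0,"az":-0.3},
  {"claw":1,"tx":2,"ty":-18,"tz":0,"ax":0,"ay":0,"az":-0.3},
  {"claw":1,"tx":2,"ty":-18,"tz":0,"ax":0,"ay":0,"az":-0.3},
  {"claw":1,"tx":1,"ty":-15,"tz":0,"ax":0,"ay":0,"az":0},
  {"claw":1,"tx":0,"ty":-8,"tz":0,"ax":0,"ay":0,"az":0},
  {"claw":1,"tx":0,"ty":0,"tz":0,"ax":0,"ay":0,"az":0},
  {"claw":1,"tx":0,"ty":0,"tz":0,"ax":0,"ay":0,"az":0},
])

```text
time_s: 14.95
tcp_pos: [542.7, -176.8, 117.6]
eef_rot: [0.477, -3.105, -0.001]
contact_force: [0.9, 0.7, -2.3]
opening: 53.4
grasp_force: 40.0
```

```bash
cat > g.py <<'E'
from h import *
from scipy.spatial.transform import Rotation as R
s=sensors.sense();p=s['tcp_pos'];M=R.from_rotvec(s['eef_rot']).as_matrix();ang=np.degrees(np.arctan2(M[1,1],M[0,1]))
print(p,ang,M[2].round(3),"to go",np.array([541.6,-177.3])-p[:2])
held(0,p[2]-10,p[2]+45,p[0],p[1],ang-90)
E
python3 g.py
```

```text
[ 542.69281976 -176.82232947  117.64064177] 107.46413577268746 [ 0.     0.001 -1.   ] to go [-1.09281976 -0.47767053]
top 699 long [ 29.4  31.  108.3 109.7] across [-26.5 -25.6  26.9  27.9] slopes,z0 [-3.00000e-03 -2.00000e-03  1.39279e+02]
   30 [-25.4  26.7]
   60 [-25.7  26.5]
   90 [-25.   27.1]
scene 1017 long [-40.6 -39.9  38.4  40.7] across [-25.6 -24.4  27.1  32.2] slopes,z0 [-6.00000e-03 -7.00000e-03  1.39127e+02]
   -60 [-25.   26.6]
   -30 [-25.   27.3]
   0 [-20.7  27.1]
   30 [-12.6  26.6]
```

Measurements agree in both views. I lower to just above the seat.

Emit:
jog_arm([
  {"claw":1,"tx":-1.1,"ty":-0.5,"tz":-8,"ax":0,"ay":0,"az":0},
  {"claw":1,"tx":0,"ty":0,"tz":-14,"ax":0,"ay":0,"az":0},
  {"claw":1,"tx":0,"ty":0,"tz":-16,"ax":0,"ay":0,"az":0},
  {"claw":1,"tx":0,"ty":0,"tz":-14,"ax":0,"ay":0,"az":0},
  {"claw":1,"tx":0,"ty":0,"tz":-10,"ax":0,"ay":0,"az":0},
  {"claw":1,"tx":0,"ty":0,"tz":-8,"ax":0,"ay":0,"az":0},
  {"claw":1,"tx":0,"ty":0,"tz":-6,"ax":0,"ay":0,"az":0},
  {"claw":1,"tx":0,"ty":0,"tz":-4,"ax":0,"ay":0,"az":0},
  {"claw":1,"tx":0,"ty":0,"tz":-3,"ax":0,"ay":0,"az":0},
  {"claw":1,"tx":0,"ty":0,"tz":0,"ax":0,"ay":0,"az":0},
  {"claw":1,"tx":0,"ty":0,"tz":0,"ax":0,"ay":0,"az":0},
])

```text
time_s: 16.15
tcp_pos: [541.9, -178.0, 35.1]
eef_rot: [-0.476, 3.105, -0.0]
contact_force: [0.7, -0.2, -1.9]
opening: 53.6
grasp_force: 40.0
```

```bash
python3 g.py; python3 -c "
from h import *
t=optics.get_image('top');s=optics.get_image('scene')
cv2.imwrite('pics/i.png',np.hstack([cv2.resize(t['img'][165:280,290:370,::-1],(400,575)),cv2.resize(s['img'][220:340,260:343,::-1],(400,575))]))"
```

```text
[ 541.91921656 -178.04753871   35.10362647] 107.43737765109749 [-0.001 -0.    -1.   ] to go [-0.31921656  0.74753871]
top 617 long [ 29.2  31.1 108.3 109.8] across [-26.4 -25.2  27.9  28.3] slopes,z0 [-0.0000e+00 -4.0000e-03  5.6688e+01]
   30 [-25.3  27.7]
   60 [-24.7  27.9]
   90 [-25.2  27.6]
scene 862 long [-41.2 -40.2  29.2  31.2] across [-27.1 -26.   26.6  32.4] slopes,z0 [-7.0000e-03  1.0000e-03  5.6597e+01]
   -60 [-26.7  26.1]
   -30 [-26.1  26.8]
   0 [-21.2  26.6]
```

View pics/i.png

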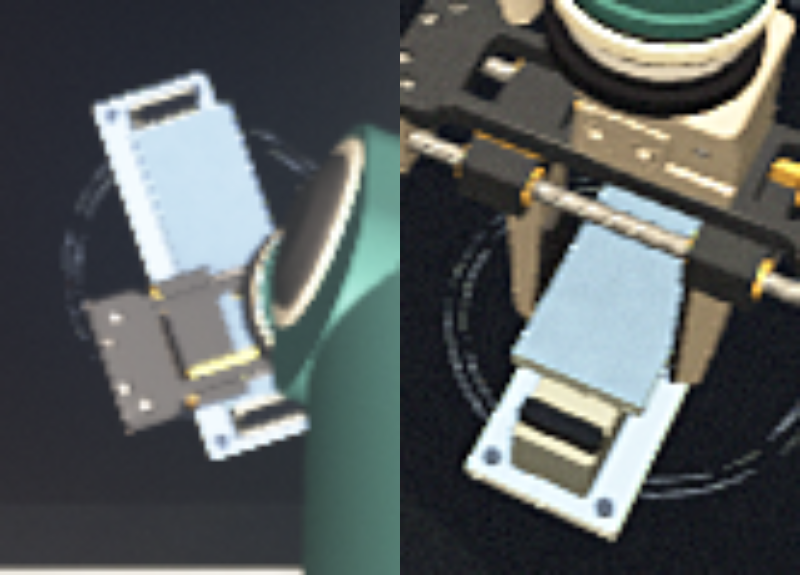

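The stone hovers about 15 mm over the bar between the stops: far stop at (165,105), near stop at (560,425). The gaps look even, so I lower it.

Emit:
jog_arm([
  {"claw":1,"tx":-0.3,"ty":0.7,"tz":-4,"ax":0,"ay":0,"az":0},
  {"claw":1,"tx":0,"ty":0,"tz":-4,"ax":0,"ay":0,"az":0},
  {"claw":1,"tx":0,"ty":0,"tz":-3,"ax":0,"ay":0,"az":0},
  {"claw":1,"tx":0,"ty":0,"tz":-1.5,"ax":0,"ay":0,"az":0},
  {"claw":1,"tx":0,"ty":0,"tz":0,"ax":0,"ay":0,"az":0},
  {"claw":1,"tx":0,"ty":0,"tz":0,"ax":0,"ay":0,"az":0},
])

```text
time_s: 16.95
tcp_pos: [541.4, -177.3, 22.2]
eef_rot: [0.476, -3.105, -0.0]
contact_force: [-0.1, 0.6, -1.1]
opening: 53.4
grasp_force: 40.0
```

Emit:
jog_arm([
  {"claw":1,"tx":0,"ty":0,"tz":-0.5,"ax":0,"ay":0,"az":0},
  {"claw":1,"tx":0,"ty":0,"tz":-0.5,"ax":0,"ay":0,"az":0},
  {"claw":1,"tx":0,"ty":0,"tz":0,"ax":0,"ay":0,"az":0},
  {"claw":1,"tx":0,"ty":0,"tz":0,"ax":0,"ay":0,"az":0},
])

```text
time_s: 17.35
tcp_pos: [541.4, -177.3, 21.4]
eef_rot: [-0.476, 3.105, -0.0]
contact_force: [0.5, -0.7, -2.1]
opening: 53.5
grasp_force: 40.0
```

Emit:
jog_arm([
  {"claw":1,"tx":0,"ty":0,"tz":-0.5,"ax":0,"ay":0,"az":0},
  {"claw":1,"tx":0,"ty":0,"tz":0,"ax":0,"ay":0,"az":0},
  {"claw":1,"tx":0,"ty":0,"tz":0,"ax":0,"ay":0,"az":0},
])

```text
time_s: 17.65
tcp_pos: [541.5, -177.3, 20.9]
eef_rot: [-0.476, 3.105, -0.0]
contact_force: [-1.1, 0.8, -2.2]
opening: 53.7
grasp_force: 40.0
```

Emit:
jog_arm([
  {"claw":1,"tx":0,"ty":0,"tz":-0.5,"ax":0,"ay":0,"az":0},
  {"claw":1,"tx":0,"ty":0,"tz":0,"ax":0,"ay":0,"az":0},
  {"claw":1,"tx":0,"ty":0,"tz":0,"ax":0,"ay":0,"az":0},
])

```text
time_s: 17.95
tcp_pos: [541.5, -177.3, 20.8]
eef_rot: [-0.476, 3.105, 0.0]
contact_force: [-2.7, 0.7, 5.9]
opening: 53.3
grasp_force: 40.0
```

It is in contact at about 8 N. I ease off, release gradually and retreat.

Emit:
jog_arm([
  {"claw":1,"tx":0,"ty":0,"tz":0.3,"ax":0,"ay":0,"az":0},
  {"claw":1,"tx":0,"ty":0,"tz":0,"ax":0,"ay":0,"az":0},
  {"claw":1,"tx":0,"ty":0,"tz":0,"ax":0,"ay":0,"az":0},
], grip_force=6)

```text
time_s: 18.25
tcp_pos: [541.6, -177.3, 20.8]
eef_rot: [-0.476, 3.105, -0.0]
contact_force: [-1.3, -0.0, 5.3]
opening: 54.2
grasp_force: 6.0
```

Emit:
jog_arm([
  {"claw":0.3,"tx":0,"ty":0,"tz":0,"ax":0,"ay":0,"az":0},
  {"claw":0.2,"tx":0,"ty":0,"tz":0,"ax":0,"ay":0,"az":0},
  {"claw":0,"tx":0,"ty":0,"tz":0,"ax":0,"ay":0,"az":0},
  {"claw":0,"tx":0,"ty":0,"tz":0,"ax":0,"ay":0,"az":0},
  {"claw":0,"tx":0,"ty":0,"tz":0,"ax":0,"ay":0,"az":0},
  {"claw":0,"tx":0,"ty":0,"tz":0,"ax":0,"ay":0,"az":0},
])

```text
time_s: 18.85
tcp_pos: [541.4, -177.3, 20.5]
eef_rot: [-0.476, 3.105, 0.0]
contact_force: [0.3, -0.4, -0.7]
opening: 91.7
grasp_force: 0.0
```

Emit:
jog_arm([
  {"claw":0,"tx":0,"ty":0,"tz":5,"ax":0,"ay":0,"az":0},
  {"claw":0,"tx":0,"ty":0,"tz":12,"ax":0,"ay":0,"az":0},
  {"claw":0,"tx":0,"ty":0,"tz":25,"ax":0,"ay":0,"az":0},
  {"claw":0,"tx":0,"ty":0,"tz":30,"ax":0,"ay":0,"az":0},
  {"claw":0,"tx":0,"ty":0,"tz":30,"ax":0,"ay":0,"az":0},
  {"claw":0,"tx":0,"ty":0,"tz":30,"ax":0,"ay":0,"az":0},
  {"claw":0,"tx":-5,"ty":25,"tz":20,"ax":0,"ay":0,"az":0},
  {"claw":0,"tx":-5,"ty":30,"tz":10,"ax":0,"ay":0,"az":0},
  {"claw":0,"tx":-5,"ty":30,"tz":0,"ax":0,"ay":0,"az":0},
  {"claw":0,"tx":-5,"ty":30,"tz":0,"ax":0,"ay":0,"az":0},
  {"claw":0,"tx":-5,"ty":30,"tz":0,"ax":0,"ay":0,"az":0},
  {"claw":0,"tx":-5,"ty":30,"tz":0,"ax":0,"ay":0,"az":0},
  {"claw":0,"tx":-5,"ty":30,"tz":0,"ax":0,"ay":0,"az":0},
  {"claw":0,"tx":-5,"ty":20,"tz":0,"ax":0,"ay":0,"az":0},
  {"claw":0,"tx":0,"ty":0,"tz":0,"ax":0,"ay":0,"az":0},
  {"claw":0,"tx":0,"ty":0,"tz":0,"ax":0,"ay":0,"az":0},
])

```text
time_s: 20.45
tcp_pos: [501.6, 47.4, 183.4]
eef_rot: [-0.477, 3.104, -0.001]
contact_force: [-0.4, -1.3, -0.6]
opening: 91.9
grasp_force: 0.0
```

```bash
python3 -c "
from h import *
held(0,33,50,576.5,-167,17.4)
t=optics.get_image('top');s=optics.get_image('scene')
a=np.radians(17.4);B=np.array([[np.cos(a),-np.sin(a)],[np.sin(a),np.cos(a)]])
for d in(t,s):
  P=pts(d);p=(P[...,:2]-[576.5,-167])@B;V=d['img'].max(2)
  m=(abs(p[...,0])<95)&(abs(p[...,0])>70)&(abs(p[...,1])<20)&(abs(P[...,2]-42)<3)&(V<110)
  for sg in(-1,1):
    q=p[m&(sg*p[...,0]>0)][:,0]; print('stop',sg,len(q),np.percentile(q,[2,98]).round(1) if len(q) else '')
cv2.imwrite('pics/j.png',np.hstack([cv2.resize(t['img'][165:280,290:370,::-1],(400,575)),cv2.resize(s['img'][200:330,250:340,::-1],(400,575))]))
print(sensors.sense()['tcp_pos'],sensors.sense()['contact_force'])"
```

```text
top 1202 long [-75.7 -73.3  73.5  81.5] across [-26.2 -24.9  28.4  29.3] slopes,z0 [ 1.000e-03 -1.400e-02  4.283e+01]
   -60 [-25.   27.9]
   -30 [-24.9  28.6]
   0 [-24.3  28.7]
   30 [-25.2  28.3]
   60 [-24.2  28.4]
scene 1744 long [-77.6 -76.   70.   73. ] across [-26.7 -26.2  27.   28.2] slopes,z0 [-1.0000e-03  8.0000e-03  4.2306e+01]
   -60 [-26.2  27. ]
   -30 [-26.4  27.2]
   0 [-26.  27.]
   30 [-25.9  27.1]
   60 [-25.6  26.9]
stop -1 27 [-87.4 -80.8]
stop 1 27 [80.  86.6]
stop -1 87 [-92.5 -83.5]
stop 1 72 [74.9 86. ]
[501.64960141  46.35173827 182.79165178] [ 0.20890905  0.36197756 -0.10832831]
```

View pics/j.png

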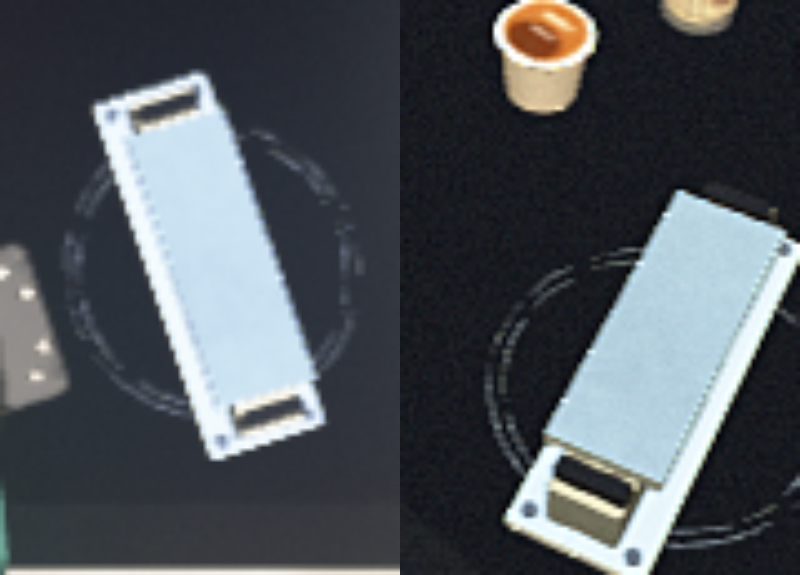

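The stone lies flat between the stops, from (180,120) to (265,395) in the left view. It is centred, with even gaps at both ends, so I hand the job in.

```bash
python3 -c "
from bench import close_job
print(close_job())"
```

```text
the job is handed in; nothing more can be done
None
```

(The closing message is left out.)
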